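Lock the carton pusher back with a quarter-turn stud

ROBOT

A 6-joint arm with a two-finger parallel gripper is mounted at the origin on the work surface. World frame = base frame: x ahead of the robot, y to its left, z up, the work surface at z = 0. Lengths are in mm, angles in rad, forces in N, time in s.
With the tool pointing down it reaches from about 350 to 875 mm from the base axis. Payload 4.2 kg.
Tool frame: the origin (TCP) lies at the very end of the fingers, on their centre line; the grasp point (between the pads) lies 19 mm behind it; z points along the fingers, y is the direction in which the jaws open and shut (so a half turn about z gives the same grasp; the last joint's range is limited). The gripper opens to 85 mm and grips with 20 to 120 N. Pads are 22 mm wide; open, the fingers measure 114 mm over their backs; the gripper's body (76 mm by 85 mm) begins 54 mm behind the grasp point. The pads swing forward as they close: fully open they stand 13 mm farther back than shut.
Start: joints at [1.482, 0.385, 0.008, 0, -1.194, -0.259], TCP at [212.986, 587.568, 231.312] pointing down, gripper open.
Joint ranges: [-3.14, 3.14], [-1.21, 2.06], [-1.07, 1.41], [-3.16, 2.05], [-2.99, -0.16], [-3.1, 3.1]. Speed limits (rad/s): [2.79, 2.79, 3.14, 3.14, 3.14, 3.14].

INTERFACE

Orientations are given as a unit quaternion [x, y, z, w].
In Python, from bench import telemetry, eyes, arm gives the robot as it stands. The module is installed in compiled form; this text tells all that it offers.
- The arm moves only by the tool move_arm, never from a script. Its argument "deltas" is text: rows parted by semicolons, each of 6 numbers parted by spaces: the shift along the tool's x, y, z in cm, then the turn, a rotation vector about the tool's x, y, z in rad. A call has 1 to 12 rows; each row shifts and turns the commanded pose from where the row before left it, along the tool's axes as they then stand; what a row does not reach is not made up. A row lasts 1/8 s, in which the tool goes at most 62.5 mm and 10.7 degrees, less where a joint would pass 70% of its speed; a pose out of reach is approached as far as the arm can. A call is refused whole if a number of a shift passes 6.25 or a number of a turn 0.188, either way. A call with a gripper value outside its range is refused whole. "grip" is the finger opening in cm, from 0 to 8.54, set as the call begins (left out, the last holds). The fingers move at their own pace and stop on an object; the grip force is fixed at half the most. Time passes only in rows, so rows that do not move let the fingers close. It gives the time, the measured TCP pose, the force and the opening at its end, in the units of the state.
- telemetry.read_state(): the state, without advancing time (a new reading comes with each control period).
- eyes.get_image(name): name is "scene" or "top"; returns a dict with "pixels" (384x512x3 uint8, blue, green, red), "range_z" (384x512 float32, mm along the optical axis (not along the pixel's ray), 0 where there is no reading), "fx", "fy", "cx", "cy" (pixels), "origin" and "orientation" of the camera in the world. Camera axes: x right, y up, looking along -z (the intrinsics and any distortion apply to the point x, -y, -z); pixel columns grow to the right and rows downward; lengths in mm; the calibration is good to about 2 mm. A picture is of the moment at which its call begins.
- arm.job_done(): hands the job in, once; it reports no verdict.
Trained networks look in a picture, given as the dict that the camera call returned (one of the last four; its "shot" number tells which), for a name from the list of things; names that differ only in an ending like _2 or _b are one class to them, and where a whole thing is asked for, a point or a joint stands for the part that bears it (a point fixed in the world has none). Each returns a list of dicts, best first, with "p" (0 to 1); they miss things now and then, are a little off and sometimes report something else, mostly with a low value. They report only what shows in the picture. A call takes as long as a camera call.
- eyes.boxes_of(picture, name): "point" ([x, y, z] in mm, in world coordinates, good to about 4 mm: the middle of the surface that is visible of it).
The state is a dict: "clock": time; "joints": joint angles; "joint_vel": joint speeds; "joint_efforts": joint torques, N m; "position": TCP position; "ee_rot": TCP orientation; "contact_force": force on the tool from outside, world axes, zero at the start; "wrist_torque": the same for the moment, N m; "gripper_width": finger opening in mm.
Only numpy, scipy, OpenCV 4.12 (cv2) and the standard library are available. Lean on these libraries where they do the work, as an engineer would, in place of code of your own. Each camera call takes 0.05 s, during which the arm holds its last target.

TASK

The carton lane on the medicine counter has to be restocked, so lock its spring-loaded pusher back: take the clamp stud from its parking stand, drop its T-head into the front end of the rail's slot, ahead of the pusher, and slide it along so that it drives the pusher back until the head meets the stop hidden inside the slot. There, give the stud a quarter turn so that its wing lies across the rail and the head locks under the lips, then let go, leaving the stud down in the slot holding the pusher back. Feel your way and push gently, and leave the other things on the counter where they are.

Things in the scene. Friction and masses are not known exactly. Their poses are not given: they have to be found in the camera images.
- rail: Fixed aluminium T-slot rail, 310 long x 50 wide, on a white deck 330 x 120 x 8. Origin: centre of the deck's underside, on the counter; x along the slot from front (-x) to back (+x), z up. Slot 15 wide, open on top from x=-150 to 150; lips 6 thick up to the rail's top at z=34; hollow below down to z=12. The stud must never bear on it with over 35 N, nor over 18 N once sliding (fragile parts inside).
- slot_entry (a point): Point in the slot's mouth near its front end, midway between the lips, at the height of the rail's top (rail frame: x=-110, z=34 mm): a good place to drop the head in. Axes as the rail's. In this front part the hollow under the lips is only 16 wide: a head lying along the slot slides but cannot turn.
- slot_middle (a point): Slot's mouth at x=0, z=34 mm in the rail frame. Hidden under the lips near here a turning pocket, 34 wide and 29 long, ends at a solid stop. Its place varies: with the head on the stop, the stud's axis is at x=-25 to +25, found only by feel. The head turns (either way) only within 3 mm of the stop; turned, the spring takes it back 10 mm from there to the pocket's front shoulder, which holds it.
- stud: Loose steel clamp stud, 140 g, 60 tall, upright. Origin: centre of the head's underside; z up, x along head and wing. From below: T-head 26 (x) x 12 (y), round ends, 10.5 high; neck diameter 10; round collar diameter 36, z=18 to 26; black wing grip 36 (x) x 12 (y), z=26 to 60. Fully down, the collar rests on the rail's top, the origin is at z=16 in the rail frame, the head 1.5 below the lips.
- stud_wing (a point): Point on the stud's axis inside the wing, 46 mm above the stud's origin: where to grip it, across the wing's 12 mm thickness. The wing is parallel to the head.
- stand: Fixed grey parking block 70 x 70 x 20 with a 29 x 15 recess (long side along its x) in which the stud's head stands, the collar resting on the block's top, the stud's origin 2 mm above the counter. Origin: centre of its underside.
- pusher (a joint): How far the pusher has been driven back along the rail's +x (m): 0 at rest at the front, at most 0.115. A spring pushes it forward with 2 N at 0, growing by 20 N/m; it weighs 40 g.
- pusher_nose (a point): Middle of the front face of the pusher's flat nose (24 wide, 6 thick, lying on the rail's top), which the stud's collar pushes. At rest it is at x=-65 mm in the rail frame, so the collar meets it with the stud's axis at x=-83. The clear paddle, 100 wide, top 46 mm above the rail's top, stands 70 mm behind this face.
- carton: Bystander: plain carton 50 x 90 x 45. Origin: centre of its underside.
- pill_bottle: Bystander: amber jar, diameter 48, 75 tall. Origin: centre of its underside.
- dose_cup: Bystander: small white dose cup, diameter 44, 40 tall. Origin: centre of its underside.

How it is judged (in metres and radians):
On the way, in this order (a step that is already met when the one before it is completed fails the run):
1. the stud's head is down in the front end of the slot, lying along it, ahead of the pusher (z of stud in the frame of rail between 0.012 and 0.0195 m and y of stud in the frame of rail between -0.005 and 0.005 m and angle between the x axis of stud and the x axis of rail, either way round below 0.25 rad and x of stud in the frame of rail below -0.07 m and value of joint pusher below 0.02 m), for 0.1 s.
2. the stud, still along the slot and down in it, has driven the pusher back more than 45 mm (z of stud in the frame of rail between 0.012 and 0.0195 m and y of stud in the frame of rail between -0.005 and 0.005 m and angle between the x axis of stud and the x axis of rail, either way round below 0.35 rad and value of joint pusher above 0.045 m), for 0.1 s.
At the end, for the whole second after the job is handed in: The stud is upright (within 7 degrees) and down in the slot (origin 12 to 19.5 mm above the deck's underside, within 5 mm of the slot's middle), its wing across the rail (within 15 degrees of square), at rest and released, and the pusher is held more than 38 mm back (z of stud in the frame of rail between 0.012 and 0.0195 m and y of stud in the frame of rail between -0.005 and 0.005 m and angle between the x axis of stud and the x axis of rail, either way round above 1.3 rad and value of joint pusher above 0.038 m and angle between stud's own z axis and vertical below 0.12 rad and linear speed of stud below 0.01 m/s and velocity of joint pusher below 0.01 m/s); the robot touches nothing.
It fails at once if the stud bears on the rail or the pusher with more than 35 N (contact force between stud and rail above 35 N).
It fails at once if with the pusher driven back more than 10 mm, the stud bears on the rail or the pusher with more than 18 N (value of joint pusher above 0.01 m and contact force between stud and rail above 18 N).
It fails at once if the carton is moved by more than 20 mm (distance of carton from where it was at the start of the episode above 0.02 m).
It fails at once if the pill bottle is moved by more than 20 mm (distance of pill_bottle from where it was at the start of the episode above 0.02 m).
It fails at once if the dose cup is moved by more than 20 mm (distance of dose_cup from where it was at the start of the episode above 0.02 m).
It also fails if it takes over 59 s, if anything falls off the work surface, if the arm or the gripper's body presses on something with over 40 N, if the wrist force passes 120 N, or if a joint passes its speed limit or range.

## Working session

There is one attempt and no reset: what is moved stays moved. The work goes in short steps, Python scripts to look and compute and a tool call to move; the robot and the scene stay as the last step left them, time stands still between calls to the robot, and variables do not carry over. Pictures are saved under pics/ and viewed, and the job is handed in when it is done.

Besides the shell and the picture viewer there is one more tool, called after "Call:" as name(argument=value, ...) on one line, values as JSON. move_arm: Moves the arm, as the interface text tells. Its arguments: {"type":"object","properties":{"deltas":{"type":"string"},"grip":{"type":"number"}},"required":["deltas"]}

```bash
mkdir -p pics; cat > h.py <<'E'
import numpy as np, cv2
from scipy.spatial.transform import Rotation as R
from bench import telemetry, eyes, arm
def world(im,u,v,z=None):
    z=im["range_z"][int(v),int(u)] if z is None else z
    p=np.array([(u-im["cx"])/im["fx"]*z,-(v-im["cy"])/im["fy"]*z,-z])
    return R.from_quat(im["orientation"]).apply(p)+np.array(im["origin"])
def cloud(im):
    z=im["range_z"].astype(float);h,w=z.shape
    u,v=np.meshgrid(np.arange(w),np.arange(h))
    p=np.stack([(u-im["cx"])/im["fx"]*z,-(v-im["cy"])/im["fy"]*z,-z],-1)
    q=R.from_quat(im["orientation"]).apply(p.reshape(-1,3))+np.array(im["origin"])
    q[z.ravel()==0]=np.nan
    return q.reshape(h,w,3)
def pose():
    s=telemetry.read_state();return np.array(s["position"]),R.from_quat(s["ee_rot"]),s
E
python3 - <<'E'
from h import *
s=telemetry.read_state();print({k:np.round(v,3) for k,v in s.items()})
print(R.from_quat(s["ee_rot"]).as_matrix().round(3))
for n in("top","scene"):
    im=eyes.get_image(n);cv2.imwrite(f"pics/{n}0.png",im["pixels"])
    print(n,[k for k in im if k not in("pixels","range_z")],im["fx"],im["cx"],im["cy"],im["origin"],im["orientation"])
    np.savez(f"{n}0.npz",c=cloud(im),p=im["pixels"])
    for o in("rail","stud","stand","pusher","carton","pill_bottle","dose_cup"):
        print(o,[(np.round(b["point"]).tolist(),round(b["p"],2)) for b in eyes.boxes_of(im,o)][:2])
E
```

```text
{'clock': np.float64(0.0), 'joints': array([ 1.482e+00,  3.860e-01,  7.000e-03, -1.000e-03, -1.194e+00,
       -2.590e-01]), 'joint_vel': array([-0.001, -0.002,  0.   ,  0.   , -0.   , -0.   ]), 'joint_efforts': array([ 1.0000e-03, -3.9229e+01,  1.8840e+01,  4.1860e+00, -5.0000e-03,
       -0.0000e+00]), 'position': array([212.805, 587.028, 230.227]), 'ee_rot': array([ 0.985, -0.173, -0.   ,  0.001]), 'contact_force': array([0.551, 0.561, 0.014]), 'wrist_torque': array([ 0.031,  0.029, -0.058]), 'gripper_width': np.float64(85.338)}
[[ 0.94  -0.341 -0.001]
 [-0.341 -0.94  -0.002]
 [ 0.     0.002 -1.   ]]
top ['fx', 'fy', 'cx', 'cy', 'origin', 'orientation', 'shot'] 428.68631470504516 255.33901820728647 197.19471893907405 [ 480.53888674   54.24835304 1020.14891958] [-0.04667085  0.04340795  0.71312764 -0.69813076]
rail [([532.0, 82.0, 12.0], 0.79)]
stud [([506.0, -268.0, 46.0], 0.47)]
stand [([509.0, -266.0, 23.0], 0.81)]
pusher [([534.0, 81.0, 49.0], 0.59)]
carton [([464.0, 335.0, 43.0], 0.77)]
pill_bottle [([615.0, 336.0, 73.0], 0.56), ([506.0, -273.0, 50.0], 0.44)]
dose_cup [([765.0, -170.0, 22.0], 0.84)]
scene ['fx', 'fy', 'cx', 'cy', 'origin', 'orientation', 'shot'] 393.0815500453777 261.1949650054222 195.91455762675403 [1157.89170491 -611.7998503   612.56431467] [0.44694155 0.15206591 0.30480615 0.82717134]
rail [([565.0, 59.0, 22.0], 0.59)]
stud [([517.0, -281.0, 44.0], 0.72)]
stand [([531.0, -294.0, 21.0], 0.95), ([568.0, 59.0, 20.0], 0.19)]
pusher [([539.0, 78.0, 51.0], 0.91), ([515.0, -278.0, 43.0], 0.73)]
carton [([479.0, 315.0, 40.0], 0.64)]
pill_bottle [([630.0, 329.0, 46.0], 0.65)]
dose_cup [([768.0, -169.0, 27.0], 0.98)]
```

View pics/top0.png

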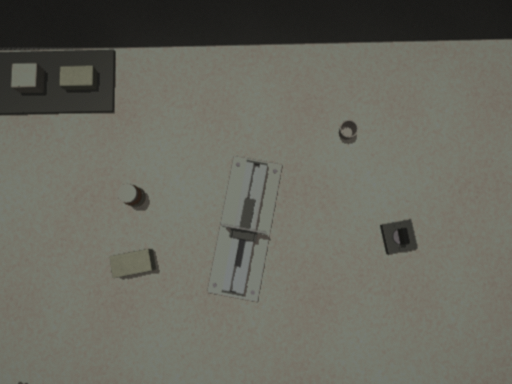

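View pics/scene0.png

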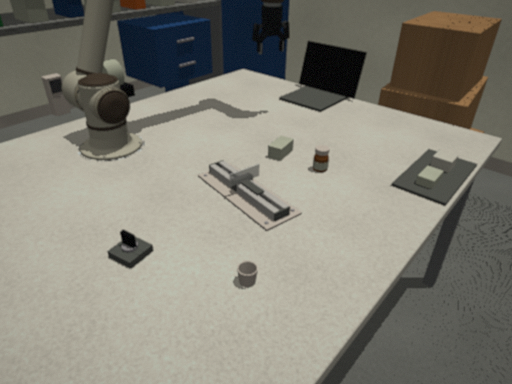

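```bash
python3 - <<'E'
from h import *
d=np.load("top0.npz");p=d["p"]
a=cv2.resize(p[145:310,190:300],None,fx=3.6,fy=3.6,interpolation=cv2.INTER_CUBIC)
b=cv2.resize(p[205:265,370:430],None,fx=6,fy=6,interpolation=cv2.INTER_CUBIC)
H=max(a.shape[0],b.shape[0]);f=lambda x:np.pad(x,((0,H-x.shape[0]),(0,0),(0,0)))
im=np.clip(np.hstack([f(a),f(b)]).astype(float)*1.8,0,255);cv2.imwrite("pics/z1.png",im)
d=np.load("scene0.npz");p=d["p"]
a=cv2.resize(p[150:230,190:305],None,fx=4.5,fy=4.5,interpolation=cv2.INTER_CUBIC)
cv2.imwrite("pics/z2.png",np.clip(a*1.3,0,255))
E
```

```text
[ WARN:0@1.017] global loadsave.cpp:1063 imwrite_ Unsupported depth image for selected encoder is fallbacked to CV_8U.
```

View pics/z1.png

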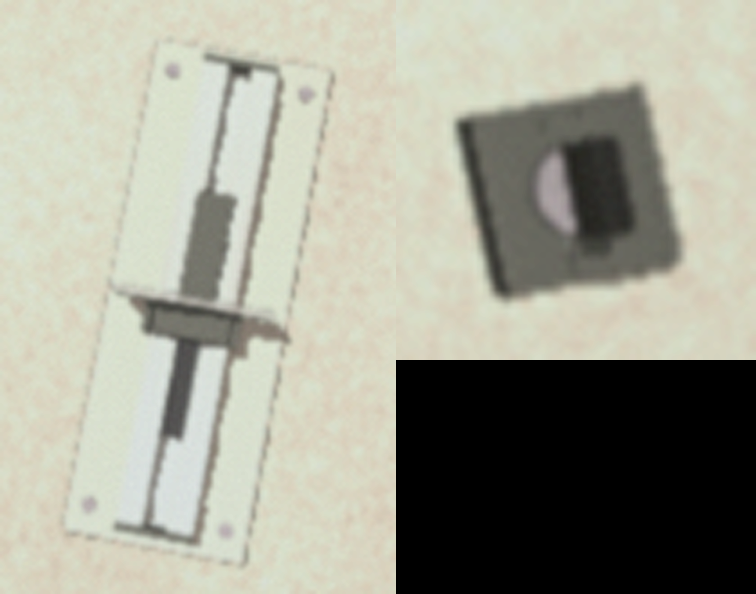

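View pics/z2.png

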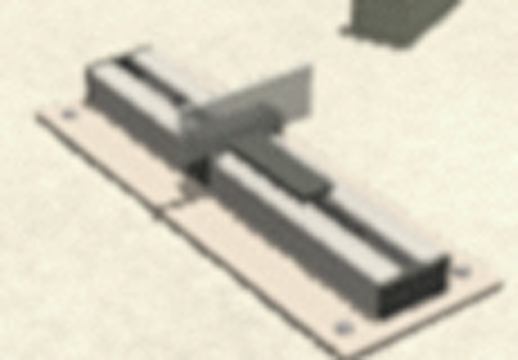

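```bash
python3 - <<'E'
from h import *
for n in("top","scene"):
    d=np.load(f"{n}0.npz");c=d["c"];p=d["p"].astype(int)
    x,y,z=np.moveaxis(c,-1,0)
    t=(abs(x-300)<30)&(abs(y+50)<60); print(n,"table z",np.nanmedian(z[t]),np.nanstd(z[t]))
    for nm,cx,cy,r,zl,zh in(("deck",534,81,200,4.5,70),("railtop",534,81,200,28,37),("nose?",534,81,200,38,44),("stand",508,-268,60,8,23),("all stand",508,-268,60,8,80),("collar",508,-268,60,24,32),("wing",508,-268,60,52,75)):
        m=(np.hypot(x-cx,y-cy)<r)&(z>zl)&(z<zh)
        if m.sum()<5: print(nm,m.sum());continue
        q=c[m][:,:2].astype(np.float32)
        (a,b),(w,h),an=cv2.minAreaRect(q)
        bx=cv2.boxPoints(((a,b),(w,h),an))
        e=[bx[1]-bx[0],bx[2]-bx[1]];L=max(e,key=np.linalg.norm)
        print(nm,m.sum(),np.round([a,b,max(w,h),min(w,h)],1),"ang",round(np.degrees(np.arctan2(L[1],L[0])),2),"mean",q.mean(0).round(1),np.median(z[m]).round(1))
E
```

```text
top table z -0.7080945781133323 1.8523571124587621
deck 6830 [536.6  93.7 379.8 342.8] ang -37.5 mean [536.5  83.7] 9.7
railtop 1802 [540.2  85.2 310.3  53.6] ang -11.71 mean [534.4  84.5] 33.6
nose? 306 [571.2  77.9 209.8  59.1] ang -9.59 mean [566.7  77.8] 41.3
stand 705 [ 509.9 -275.    71.6   70. ] ang -80.77 mean [ 509.9 -272.3] 19.0
all stand 942 [ 509.9 -275.    71.6   70. ] ang -80.77 mean [ 509.6 -271.9] 19.8
collar 69 [ 504.7 -269.9   55.7   23. ] ang 40.92 mean [ 508.1 -265.3] 26.9
wing 105 [ 509.8 -274.9   35.6   13. ] ang 8.57 mean [ 509.7 -273.9] 60.1
scene table z 1.7868757712208776 1.2035769809395807
deck 3064 [535.9  97.3 368.9 346.8] ang -15.33 mean [566.3  62. ] 19.3
railtop 782 [540.3  80.  313.   59.3] ang -11.3 mean [569.7  71.1] 34.9
nose? 153 [533.2  83.4 257.4  88.9] ang 3.2 mean [567.4  74.8] 42.6
stand 610 [ 511.5 -277.5   72.9   71.9] ang -83.15 mean [ 522.7 -284.2] 20.7
all stand 923 [ 511.5 -277.5   72.9   71.9] ang -83.15 mean [ 520.5 -282.8] 21.7
collar 84 [ 520.9 -282.3   39.8   37.1] ang 56.43 mean [ 516.8 -283. ] 28.9
wing 106 [ 511.5 -277.4   36.7   12.9] ang 9.25 mean [ 513.7 -278.4] 61.7
```

```bash
cat >> h.py <<'E'
def go(x=None,y=None,z=None,yaw=None):
    """delta in tool axes (cm) and turn (rad about tool z); also measured yaw"""
    p,r,s=pose();t=np.array([p[i] if v is None else v for i,v in enumerate((x,y,z))],float)
    d=r.inv().apply(t-p)/10;m=r.as_matrix();yw=np.degrees(np.arctan2(m[1,0],m[0,0]))
    print("clk",round(s["clock"],2),"at",p.round(2),"yaw",yw.round(2),"tilt",m[:,2].round(4),"F",np.round(s["contact_force"],2),"T",np.round(s["wrist_torque"],2),"w",round(s["gripper_width"],2))
    print("delta cm",d.round(3),"turn",0 if yaw is None else round(-np.radians(yaw-yw),4),"| len mm",np.linalg.norm(t-p).round(1))
E
python3 -c "
from h import *
go(510.5,-276,130,8.8)"
```

```text
clk 0.8 at [212.99 587.57 231.36] yaw -19.93 tilt [ 0.e+00  1.e-04 -1.e+00] F [-0.06  0.91  0.31] T [ 0.04  0.01 -0.01] w 85.66
delta cm [57.404 71.046 10.129] turn -0.5014 | len mm 919.0
```

Call:
move_arm(deltas="3.6 4.45 0.2 0 0 0;3.6 4.45 0.2 0 0 0;3.6 4.45 0.2 0 0 0;3.6 4.45 0.2 0 0 0;3.6 4.45 0.2 0 0 0;3.6 4.45 0.2 0 0 0;3.6 4.45 0.2 0 0 0;3.6 4.45 0.2 0 0 0;3.6 4.45 0.2 0 0 0;3.6 4.45 0.2 0 0 0;3.6 4.45 0.2 0 0 0;3.6 4.45 0.2 0 0 0")

```text
clock: 2.3
position: [437.7, -63.6, 207.8]
ee_rot: [0.985, -0.173, 0.001, -0.0]
contact_force: [1.5, 0.7, -0.6]
gripper_width: 85.3
```

Call:
move_arm(deltas="3.6 4.45 1.5 0 0 0;3.6 4.45 1.5 0 0 0;3.6 4.45 1.5 0 0 0;3.4 4.3 1.5 0 0 0;0 0 0 0 0 -0.167;0 0 0 0 0 -0.167;0 0 0 0 0 -0.167;0 0 0 0 0 0;0 0 0 0 0 0", grip=5)

```text
clock: 3.42
position: [510.5, -276.0, 147.4]
ee_rot: [0.997, 0.075, 0.0, 0.0]
contact_force: [0.4, 0.4, -0.4]
gripper_width: 50.4
```

```bash
python3 - <<'E'
from h import *
go(510.5,-276,31,8.8)
for n in("top","scene"):
    im=eyes.get_image(n);cv2.imwrite(f"pics/{n}1.png",im["pixels"]);np.savez(f"{n}1.npz",c=cloud(im),p=im["pixels"])
b=cv2.imread("pics/scene1.png")
cv2.imwrite("pics/z3.png",cv2.resize(b[150:290,60:220],None,fx=4,fy=4,interpolation=cv2.INTER_CUBIC))
E
```

```text
clk 3.42 at [ 510.5  -275.99  147.42] yaw 8.65 tilt [ 2.e-04 -1.e-04 -1.e+00] F [ 0.36  0.39 -0.36] T [-0.04 -0.01 -0.05] w 50.36
delta cm [-2.0000e-03 -0.0000e+00  1.1642e+01] turn -0.0027 | len mm 116.4
```

View pics/z3.png

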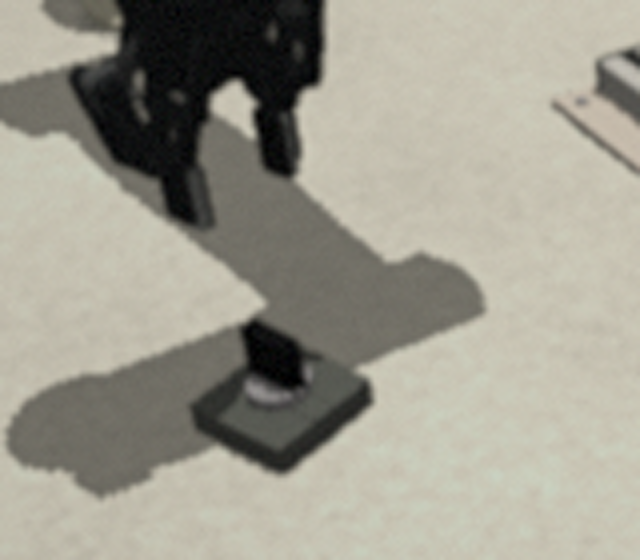

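Call:
move_arm(deltas="0 0 3 0 0 0;0 0 3 0 0 0;0 0 2.5 0 0 0;0 0 2 0 0 0;0 0 1 0 0 0;0 0 0 0 0 0;0 0 0 0 0 0")

```text
clock: 4.4
position: [511.2, -276.2, 33.2]
ee_rot: [0.997, 0.077, 0.001, 0.0]
contact_force: [0.1, 0.7, 0.3]
gripper_width: 50.0
```

Call:
move_arm(deltas="0 0 0 0 0 0;0 0 0 0 0 0;0 0 0 0 0 0;0 0 0 0 0 0;0 0 0 0 0 0;0 0 0 0 0 0", grip=0.6)

```text
clock: 5.15
position: [510.9, -276.2, 33.0]
ee_rot: [0.997, 0.077, 0.0, 0.0]
contact_force: [-1.5, 0.9, 5.8]
gripper_width: 11.2
```

```bash
python3 - <<'E'
from h import *
go()
E
```

```text
clk 5.15 at [ 510.93 -276.17   33.01] yaw 8.8 tilt [ 1.e-03 -5.e-04 -1.e+00] F [-1.51  0.86  5.84] T [0.19 0.2  0.02] w 11.18
delta cm [0. 0. 0.] turn 0 | len mm 0.0
```

Call:
move_arm(deltas="0 0 -1 0 0 0;0 0 -2 0 0 0;0 0 -3 0 0 0;0 0 -3 0 0 0;0 0 -2 0 0 0;0 0 0 0 0 0;0 0 0 0 0 0")

```text
clock: 6.02
position: [509.5, -275.6, 141.1]
ee_rot: [0.997, 0.076, -0.001, -0.001]
contact_force: [-0.2, 0.6, -1.9]
gripper_width: 11.1
```

```bash
python3 - <<'E'
from h import *
go()
from scipy.optimize import least_squares
# inspect rail in local frame
for n in("top","scene"):
    c=np.load(f"{n}0.npz")["c"]; q=c.reshape(-1,3); q=q[~np.isnan(q[:,0])]
    C=np.array([540.2,82.5]);a=np.radians(168.5);ux=np.array([np.cos(a),np.sin(a)]);uy=np.array([-ux[1],ux[0]])
    l=np.c_[(q[:,:2]-C)@ux,(q[:,:2]-C)@uy,q[:,2]]
    l=l[(abs(l[:,0])<200)&(abs(l[:,1])<90)]
    print(n)
    # rail top edges per x bin
    hi=l[(l[:,2]>29)&(l[:,2]<38)]
    for lo in range(-150,150,30):
        b=hi[(hi[:,0]>=lo)&(hi[:,0]<lo+30)]
        dk=l[(l[:,2]>4.5)&(l[:,2]<13)&(l[:,0]>=lo)&(l[:,0]<lo+30)]
        print(lo,"top y",np.percentile(b[:,1],[1,99]).round(1),"deck y",np.percentile(dk[:,1],[0.5,99.5]).round(1),len(b),len(dk))
    for s in (-20,20,-45,45):
        h2=hi[abs(hi[:,1]-s)<8] if abs(s)<25 else l[(abs(l[:,1]-s)<8)&(l[:,2]>4.5)&(l[:,2]<13)]
        if len(h2): print("x ends at y",s,np.percentile(h2[:,0],[.5,99.5]).round(1))
E
```

```text
clk 6.03 at [ 509.5  -275.64  141.08] yaw 8.75 tilt [-0.0022  0.0012 -1.    ] F [-0.25  0.61 -1.88] T [0.01 0.01 0.02] w 11.08
delta cm [0. 0. 0.] turn 0 | len mm 0.0
top
-150 top y [-25.   24.1] deck y [-59.7  59.3] 195 400
-120 top y [-25.   24.1] deck y [-59.7  58.8] 188 386
-90 top y [-25.1  24.1] deck y [-59.6  58.7] 181 383
-60 top y [-25.4  24.1] deck y [-59.7  59.1] 155 335
-30 top y [-25.4  23.7] deck y [-60.   61.4] 146 353
0 top y [-27.   23.9] deck y [-60.4  58.5] 20 245
30 top y [-25.7  23.6] deck y [-60.4  58.4] 212 361
60 top y [-25.9  23.4] deck y [-61.   58.5] 215 355
90 top y [-25.5  23.4] deck y [-60.8  58.3] 206 423
120 top y [-26.   23.2] deck y [-60.6  57.5] 209 418
x ends at y -20 [-152.4  153.9]
x ends at y 20 [-153.3  154.1]
x ends at y -45 [-162.2  163.3]
x ends at y 45 [-161.7  163.9]
scene
-150 top y [-24.5  26.3] deck y [-64.6  61.8] 121 152
-120 top y [-24.4  26.5] deck y [-59.5  61.7] 118 128
-90 top y [-24.8  27.3] deck y [-58.6  71.1] 106 122
-60 top y [-24.2  26.3] deck y [-59.2  61.5] 60 120
-30 top y [-25.5  25.9] deck y [-67.1  75. ] 60 108
0 top y [-27.7  31.9] deck y [-63.7  61.6] 35 103
30 top y [16.9 26.5] deck y [-59.3  60.4] 12 92
60 top y [-24.   25.7] deck y [22.7 60.9] 68 82
90 top y [-25.   26.3] deck y [-57.9  74.3] 79 79
120 top y [-24.8  25.8] deck y [-60.2  60.5] 81 91
x ends at y -20 [-156.3  152.9]
x ends at y 20 [-155.4  152.6]
x ends at y -45 [-175.1  147.8]
x ends at y 45 [-165.2  162.2]
```

```bash
python3 -c "
from h import *
go(647.9,60.3,100,-11.65)"
```

```text
clk 6.03 at [ 509.5  -275.64  141.08] yaw 8.75 tilt [-0.0022  0.0012 -1.    ] F [-0.25  0.61 -1.88] T [0.01 0.01 0.02] w 11.08
delta cm [ 18.795 -31.092   4.118] turn 0.356 | len mm 365.6
```

Call:
move_arm(deltas="2.3 -3.9 0.2 0 0 0;2.35 -3.9 0.2 0 0 0;2.35 -3.9 0.2 0 0 0;2.35 -3.9 0.2 0 0 0;2.35 -3.9 0.5 0 0 0;2.35 -3.9 0.5 0 0 0;2.35 -3.9 1 0 0 0;2.35 -3.8 1 0 0 0;0 0 0.5 0 0 0.178;0 0 0 0 0 0.178;0 0 0 0 0 0;0 0 0 0 0 0")

```text
clock: 7.52
position: [647.9, 59.7, 98.4]
ee_rot: [0.995, -0.1, -0.001, 0.0]
contact_force: [-0.2, -0.4, -1.2]
gripper_width: 11.1
```

```bash
python3 - <<'E'
from h import *
go(647.9,60.3,80,-11.65)
for n,(a,b,c,d) in(("top",(130,260,210,330)),("scene",(110,240,200,330))):
    im=eyes.get_image(n);cv2.imwrite(f"pics/{n}2.png",im["pixels"]);np.savez(f"{n}2.npz",c=cloud(im),p=im["pixels"])
    cv2.imwrite(f"pics/z4{n}.png",np.clip(1.5*cv2.resize(im["pixels"][a:b,c:d],None,fx=4.5,fy=4.5,interpolation=cv2.INTER_CUBIC).astype(float),0,255).astype(np.uint8))
E
```

```text
clk 7.53 at [647.89  59.68  98.45] yaw -11.49 tilt [-1.5e-03 -4.0e-04 -1.0e+00] F [-0.22 -0.45 -1.23] T [-0.01  0.    0.01] w 11.08
delta cm [-0.009 -0.062  1.845] turn 0.0028 | len mm 18.5
```

View pics/z4scene.png

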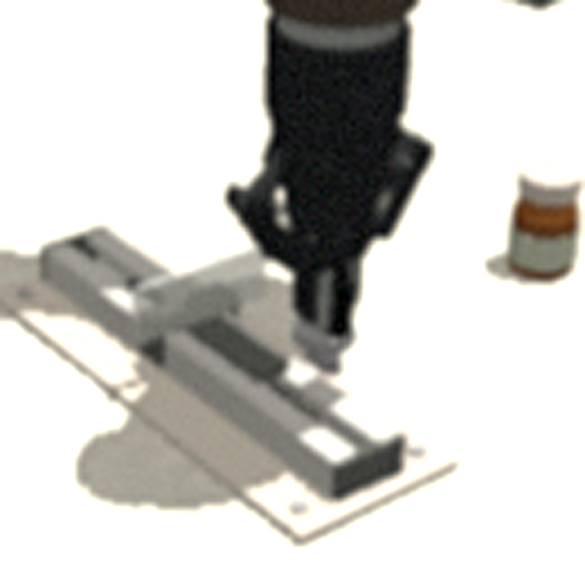

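View pics/z4top.png

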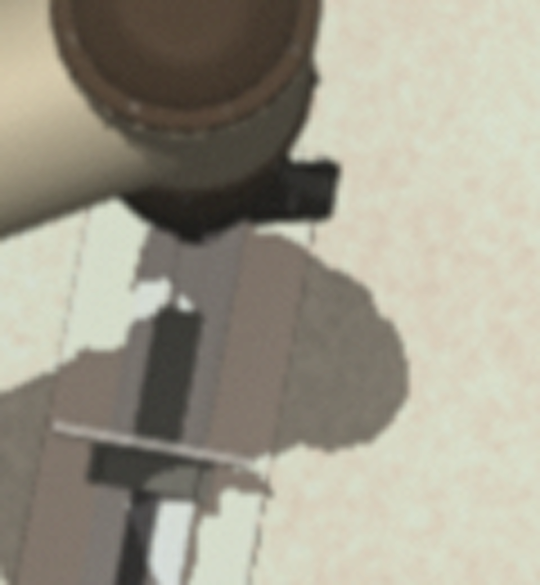

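Call:
move_arm(deltas="0 -0.06 1 0 0 0.003;0 0 1 0 0 0;0 0 0.7 0 0 0;0 0 0 0 0 0;0 0 0 0 0 0")

```text
clock: 8.25
position: [648.7, 60.5, 72.5]
ee_rot: [0.995, -0.103, 0.0, 0.0]
contact_force: [-0.1, -0.4, -2.3]
gripper_width: 11.1
```

```bash
python3 -c "
from h import *
go(647.9,60.3,65,-11.65)"
```

```text
clk 8.25 at [648.67  60.54  72.45] yaw -11.78 tilt [ 4.e-04 -1.e-04 -1.e+00] F [-0.07 -0.37 -2.26] T [-0.03 -0.   -0.03] w 11.12
delta cm [-0.07   0.039  0.745] turn -0.0023 | len mm 7.5
```

Call:
move_arm(deltas="0 0.04 0.2 0 0 0;0 0 0.2 0 0 0;0 0 0.15 0 0 0;0 0 0.1 0 0 0")

```text
clock: 8.75
position: [648.3, 60.1, 65.7]
ee_rot: [0.995, -0.103, -0.0, 0.0]
contact_force: [-0.3, -0.0, -1.0]
gripper_width: 11.0
```

Call:
move_arm(deltas="0 0 0.1 0 0 0;0 0 0.1 0 0 0;0 0 0 0 0 0")

```text
clock: 9.12
position: [648.3, 60.1, 63.7]
ee_rot: [0.995, -0.103, -0.0, 0.0]
contact_force: [-0.1, -0.0, -1.2]
gripper_width: 11.0
```

Call:
move_arm(deltas="0 0 0.1 0 0 0;0 0 0.1 0 0 0;0 0 0 0 0 0")

```text
clock: 9.5
position: [648.3, 60.1, 61.7]
ee_rot: [0.995, -0.103, -0.0, 0.0]
contact_force: [-0.4, -0.9, -1.6]
gripper_width: 10.5
```

Call:
move_arm(deltas="0 0 0.1 0 0 0;0 0 0.1 0 0 0;0 0 0 0 0 0")

```text
clock: 9.88
position: [648.3, 60.1, 59.7]
ee_rot: [0.995, -0.103, -0.0, 0.0]
contact_force: [-0.2, -0.6, -2.0]
gripper_width: 11.0
```

Call:
move_arm(deltas="0 0 0.15 0 0 0;0 0 0.15 0 0 0;0 0 0.15 0 0 0;0 0 0.15 0 0 0;0 0 0 0 0 0")

```text
clock: 10.5
position: [648.2, 60.1, 53.6]
ee_rot: [0.995, -0.103, -0.0, 0.0]
contact_force: [0.1, 0.4, -1.9]
gripper_width: 11.1
```

Call:
move_arm(deltas="0 0 0.15 0 0 0;0 0 0.15 0 0 0;0 0 0.1 0 0 0;0 0 0 0 0 0;0 0 0 0 0 0")

```text
clock: 11.12
position: [648.4, 60.2, 49.9]
ee_rot: [0.995, -0.103, 0.0, -0.0]
contact_force: [-0.2, -0.3, -1.2]
gripper_width: 11.1
```

```bash
python3 -c "
from h import *
go(z=47.5)"
```

```text
clk 11.12 at [648.39  60.16  49.87] yaw -11.79 tilt [ 1.e-04  0.e+00 -1.e+00] F [-0.19 -0.32 -1.17] T [ 0.03 -0.02 -0.01] w 11.13
delta cm [-0.     0.     0.237] turn 0 | len mm 2.4
```

Call:
move_arm(deltas="0 0 0.1 0 0 0;0 0 0.1 0 0 0;0 0 0 0 0 0")

```text
clock: 11.5
position: [648.2, 60.1, 47.7]
ee_rot: [0.995, -0.103, -0.0, 0.0]
contact_force: [-0.1, 0.1, -1.5]
gripper_width: 10.9
```

Call:
move_arm(deltas="0 0 0.05 0 0 0;0 0 0 0 0 0")

```text
clock: 11.75
position: [648.3, 60.1, 47.3]
ee_rot: [0.995, -0.103, -0.0, 0.0]
contact_force: [0.3, -0.4, -2.6]
gripper_width: 11.2
```

Call:
move_arm(deltas="0 0 0.05 0 0 0;0 0 0 0 0 0")

```text
clock: 12.0
position: [648.4, 60.1, 47.1]
ee_rot: [0.995, -0.103, 0.0, 0.0]
contact_force: [-0.4, -0.2, 0.2]
gripper_width: 11.1
```

Call:
move_arm(deltas="0 0 -0.07 0 0 0.001;-0.4 0 0 0 0 0;-0.4 0 0 0 0 0;-0.4 0 0 0 0 0;-0.4 0 0 0 0 0;-0.4 0 0 0 0 0;-0.3 0 0 0 0 0;0 0 0 0 0 0")

```text
clock: 13.0
position: [625.7, 64.9, 47.6]
ee_rot: [0.995, -0.103, -0.0, -0.0]
contact_force: [0.1, -0.3, -2.4]
gripper_width: 10.8
```

```bash
cat >> h.py <<'E'
def loc():
    p,r,s=pose();a=np.radians(168.35);ux=np.array([np.cos(a),np.sin(a)]);uy=np.array([-ux[1],ux[0]])
    d=p[:2]-[540.2,82.5];F=np.array(s["contact_force"]);m=r.as_matrix()
    print("clk %.2f x %.2f y %.2f z %.2f yaw %.2f | Fx %.2f Fy %.2f Fz %.2f T %s w %.1f"%(s["clock"],d@ux,d@uy,p[2]-31,np.degrees(np.arctan2(m[1,0],m[0,0])),F[:2]@ux,F[:2]@uy,F[2],np.round(s["wrist_torque"],2),s["gripper_width"]))
E
python3 -c "
from h import *
loc()"
```

```text
clk 13.00 x -87.24 y -0.05 z 16.58 yaw -11.84 | Fx -0.11 Fy 0.29 Fz -2.40 T [ 0.01 -0.03 -0.04] w 10.8
```

Free slide. Now meet the nose gently.

Call:
move_arm(deltas="-0.15 0 0 0 0 0.002;-0.15 0 0 0 0 0;-0.15 0 0 0 0 0;-0.15 0 0 0 0 0;-0.15 0 0 0 0 0;-0.15 0 0 0 0 0")

```text
clock: 13.75
position: [617.3, 66.7, 47.7]
ee_rot: [0.995, -0.104, 0.0, -0.0]
contact_force: [2.5, -0.6, -1.6]
gripper_width: 11.1
```

```bash
python3 -c "
from h import *
loc()"
```

```text
clk 13.75 x -78.67 y -0.12 z 16.67 yaw -11.96 | Fx -2.61 Fy 0.05 Fz -1.59 T [-0.33 -0.75  0.01] w 11.1
```

Call:
move_arm(deltas="-0.25 0 0 0 0 -0.005;-0.25 0 0 0 0 0;-0.25 0 0 0 0 0;-0.25 0 0 0 0 0;-0.25 0 0 0 0 0;-0.25 0 0 0 0 0;-0.25 0 0 0 0 0")

```text
clock: 14.62
position: [599.9, 70.4, 47.6]
ee_rot: [0.995, -0.102, 0.0, -0.0]
contact_force: [2.0, -0.2, -0.7]
gripper_width: 11.1
```

```bash
python3 -c "
from h import *
loc()"
```

```text
clk 14.62 x -60.90 y -0.20 z 16.60 yaw -11.67 | Fx -1.99 Fy -0.24 Fz -0.70 T [-0.15 -0.86 -0.01] w 11.1
```

Call:
move_arm(deltas="-0.25 0 0 0 0 0;-0.25 0 0 0 0 0;-0.25 0 0 0 0 0;-0.25 0 0 0 0 0;-0.25 0 0 0 0 0;-0.25 0 0 0 0 0;-0.2 0 0 0 0 0")

```text
clock: 15.5
position: [583.2, 73.8, 47.6]
ee_rot: [0.995, -0.102, 0.0, -0.0]
contact_force: [3.4, 0.6, -0.6]
gripper_width: 10.9
```

```bash
python3 -c "
from h import *
loc()"
```

```text
clk 15.50 x -43.87 y -0.19 z 16.60 yaw -11.67 | Fx -3.16 Fy -1.28 Fz -0.57 T [-0.05 -0.97  0.03] w 10.9
```

Call:
move_arm(deltas="-0.2 0 0 0 0 0;-0.2 0 0 0 0 0;-0.2 0 0 0 0 0;-0.2 0 0 0 0 0;-0.2 0 0 0 0 0;-0.2 0 0 0 0 0;-0.1 0 0 0 0 0;-0.05 0 0 0 0 0")

```text
clock: 16.5
position: [570.0, 76.5, 47.6]
ee_rot: [0.995, -0.102, 0.0, -0.0]
contact_force: [3.9, 0.2, -0.4]
gripper_width: 11.1
```

```bash
python3 -c "
from h import *
loc()"
```

```text
clk 16.50 x -30.43 y -0.16 z 16.56 yaw -11.67 | Fx -3.81 Fy -1.00 Fz -0.44 T [ 0.1  -1.04 -0.05] w 11.1
```

Call:
move_arm(deltas="-0.05 0 0 0 0 0;-0.05 0 0 0 0 0;-0.05 0 0 0 0 0")

```text
clock: 16.88
position: [568.6, 76.8, 47.6]
ee_rot: [0.995, -0.102, 0.0, -0.0]
contact_force: [4.4, 0.4, -0.1]
gripper_width: 11.0
```

Call:
move_arm(deltas="-0.05 0 0 0 0 0;-0.05 0 0 0 0 0;-0.05 0 0 0 0 0")

```text
clock: 17.25
position: [567.1, 77.1, 47.6]
ee_rot: [0.995, -0.102, 0.0, -0.0]
contact_force: [3.5, 1.6, -0.8]
gripper_width: 10.9
```

Call:
move_arm(deltas="-0.05 0 0 0 0 0;-0.05 0 0 0 0 0")

```text
clock: 17.5
position: [566.1, 77.3, 47.5]
ee_rot: [0.995, -0.102, 0.0, -0.0]
contact_force: [4.4, 0.7, 0.4]
gripper_width: 11.1
```

```bash
python3 -c "
from h import *
loc()"
```

```text
clk 17.50 x -26.43 y -0.14 z 16.53 yaw -11.68 | Fx -4.22 Fy -1.54 Fz 0.41 T [ 0.17 -1.15 -0.08] w 11.1
```

Call:
move_arm(deltas="-0.05 -0.02 0 0 0 0;-0.05 0 0 0 0 0;-0.05 0 0 0 0 0")

```text
clock: 17.88
position: [564.6, 77.7, 47.5]
ee_rot: [0.995, -0.102, -0.0, 0.0]
contact_force: [3.8, 0.2, -1.1]
gripper_width: 11.1
```

```bash
python3 -c "
from h import *
loc()"
```

```text
clk 17.88 x -24.88 y -0.21 z 16.53 yaw -11.68 | Fx -3.72 Fy -0.94 Fz -1.07 T [-0.   -1.14  0.04] w 11.1
```

Call:
move_arm(deltas="-0.05 0 0 0 0 0;-0.05 0 0 0 0 0;-0.05 0 0 0 0 0")

```text
clock: 18.25
position: [563.1, 78.0, 47.5]
ee_rot: [0.995, -0.102, -0.0, 0.0]
contact_force: [2.4, -0.1, 0.2]
gripper_width: 11.3
```

```bash
python3 -c "
from h import *
loc()"
```

```text
clk 18.25 x -23.35 y -0.21 z 16.50 yaw -11.68 | Fx -2.34 Fy -0.33 Fz 0.25 T [-0.11 -1.07  0.  ] w 11.3
```

Call:
move_arm(deltas="-0.05 0 0 0 0 0;-0.05 0 0 0 0 0;-0.05 0 0 0 0 0")

```text
clock: 18.62
position: [561.7, 78.3, 47.5]
ee_rot: [0.995, -0.102, -0.0, 0.0]
contact_force: [3.7, -0.5, -0.3]
gripper_width: 11.2
```

```bash
python3 -c "
from h import *
loc()"
```

```text
clk 18.62 x -21.88 y -0.26 z 16.51 yaw -11.67 | Fx -3.70 Fy -0.27 Fz -0.34 T [-0.15 -1.09  0.01] w 11.2
```

Call:
move_arm(deltas="-0.05 0 0 0 0 0;-0.05 0 0 0 0 0;-0.05 0 0 0 0 0")

```text
clock: 19.0
position: [561.0, 78.6, 47.6]
ee_rot: [0.995, -0.101, 0.001, -0.0]
contact_force: [6.3, -3.2, -1.8]
gripper_width: 11.0
```

```bash
python3 -c "
from h import *
loc()"
```

```text
clk 19.00 x -21.16 y -0.36 z 16.61 yaw -11.65 | Fx -6.81 Fy 1.89 Fz -1.77 T [-0.79 -1.87  0.01] w 11.0
```

Call:
move_arm(deltas="0 0 0 0 0 0")

```text
clock: 19.12
position: [561.0, 78.5, 47.6]
ee_rot: [0.995, -0.102, 0.001, -0.0]
contact_force: [5.5, -2.6, -2.0]
gripper_width: 11.4
```

```bash
python3 -c "
from h import *
loc()"
```

```text
clk 19.12 x -21.19 y -0.32 z 16.59 yaw -11.66 | Fx -5.95 Fy 1.40 Fz -1.97 T [-0.67 -1.72  0.01] w 11.4
```

Call:
move_arm(deltas="-0.05 0 0 0 0 0;0 0 0 0 0 0")

```text
clock: 19.38
position: [560.9, 78.6, 47.6]
ee_rot: [0.995, -0.101, 0.001, -0.0]
contact_force: [7.0, -3.4, -2.3]
gripper_width: 11.1
```

```bash
python3 -c "
from h import *
loc()"
```

```text
clk 19.38 x -21.09 y -0.34 z 16.63 yaw -11.65 | Fx -7.58 Fy 1.93 Fz -2.26 T [-0.92 -2.03 -0.  ] w 11.1
```

Call:
move_arm(deltas="0.1 0 0 0 0 0;0.1 0 0 0 0 0;0 0 0 0 0 0")

```text
clock: 19.75
position: [561.6, 78.3, 47.5]
ee_rot: [0.995, -0.102, -0.0, 0.0]
contact_force: [4.2, -0.8, 1.0]
gripper_width: 10.9
```

```bash
python3 -c "
from h import *
loc();print(pose()[2]['joints'])"
```

```text
clk 19.75 x -21.75 y -0.25 z 16.48 yaw -11.68 | Fx -4.27 Fy -0.05 Fz 1.02 T [-0.17 -0.99 -0.01] w 10.9
[ 4.24285197e-01  4.85585504e-01 -3.57658616e-01 -1.34468984e-04
 -7.28010101e-01  9.42771944e-01]
```

Call:
move_arm(deltas="0.04 0 0 0 0 0;0 0 0 0 0 0.08;0 0 0 0 0 0.1;0 0 0 0 0 0.1")

```text
clock: 20.25
position: [561.0, 77.5, 47.1]
ee_rot: [0.97, -0.241, -0.001, 0.001]
contact_force: [2.4, -2.5, 0.4]
gripper_width: 11.3
```

```bash
python3 -c "
from h import *
loc()"
```

```text
clk 20.25 x -21.43 y 0.69 z 16.06 yaw -27.91 | Fx -2.84 Fy 1.99 Fz 0.43 T [-0.71 -0.83  0.06] w 11.3
```

Call:
move_arm(deltas="0 0 0 0 0 0;0 0 0 0 0 0.1;0 0 0 0 0 0.1;0 0 0 0 0 0.1;0 0 0 0 0 0")

```text
clock: 20.88
position: [561.5, 78.0, 47.1]
ee_rot: [0.925, -0.381, -0.001, 0.001]
contact_force: [2.7, -2.5, -0.9]
gripper_width: 10.6
```

```bash
python3 -c "
from h import *
loc()"
```

```text
clk 20.88 x -21.79 y 0.15 z 16.10 yaw -44.78 | Fx -3.16 Fy 1.89 Fz -0.87 T [-0.7  -0.8   0.01] w 10.6
```

Turning freely, low torque. Continue to a total of 90° (yaw −101.65).

Call:
move_arm(deltas="0 0 0 0 0 0.12;0 0 0 0 0 0.12;0 0 0 0 0 0.12;0 0 0 0 0 0.12;0 0 0 0 0 0;0 0 0 0 0 0")

```text
clock: 21.62
position: [561.8, 78.1, 47.3]
ee_rot: [0.808, -0.59, -0.0, 0.0]
contact_force: [2.6, -2.6, -1.6]
gripper_width: 11.2
```

```bash
python3 -c "
from h import *
loc();go(yaw=-101.65)"
```

```text
clk 21.62 x -22.05 y -0.09 z 16.26 yaw -72.26 | Fx -3.07 Fy 2.02 Fz -1.64 T [-0.66 -0.84  0.08] w 11.2
clk 21.62 at [561.81  78.13  47.26] yaw -72.26 tilt [-8.e-04 -3.e-04 -1.e+00] F [ 2.6  -2.6  -1.64] T [-0.66 -0.84  0.08] w 11.2
delta cm [0. 0. 0.] turn 0.513 | len mm 0.0
```

Call:
move_arm(deltas="0 0 0 0 0 0.12;0 0 0 0 0 0.13;0 0 0 0 0 0.13;0 0 0 0 0 0.13;0 0 0 0 0 0;0 0 0 0 0 0")

```text
clock: 22.38
position: [562.1, 78.3, 47.5]
ee_rot: [-0.633, 0.774, 0.0, 0.0]
contact_force: [2.0, -1.3, -1.1]
gripper_width: 10.9
```

```bash
python3 -c "
from h import *
loc();go(yaw=-101.65)"
```

```text
clk 22.38 x -22.34 y -0.36 z 16.49 yaw -101.48 | Fx -2.21 Fy 0.88 Fz -1.12 T [-0.55 -0.81  0.05] w 10.9
clk 22.38 at [562.15  78.35  47.49] yaw -101.48 tilt [ 0.  0. -1.] F [ 1.99 -1.31 -1.12] T [-0.55 -0.81  0.05] w 10.86
delta cm [0. 0. 0.] turn 0.003 | len mm 0.0
```

Call:
move_arm(deltas="0 -0.1 0 0 0 0;0 -0.1 0 0 0 0;0 -0.1 0 0 0 0;0 -0.1 0 0 0 0;0 -0.1 0 0 0 0;0 -0.1 0 0 0 0;0 -0.1 0 0 0 0")

```text
clock: 23.25
position: [569.0, 76.8, 47.5]
ee_rot: [-0.632, 0.775, 0.0, -0.0]
contact_force: [2.6, -2.4, -2.1]
gripper_width: 11.2
```

```bash
python3 -c "
from h import *
loc()"
```

```text
clk 23.25 x -29.37 y -0.27 z 16.50 yaw -101.63 | Fx -2.98 Fy 1.81 Fz -2.12 T [-0.58 -0.72  0.06] w 11.2
```

Call:
move_arm(deltas="0 -0.05 0 0 0 0;0 -0.05 0 0 0 0;0 0 0 0 0 0")

```text
clock: 23.62
position: [570.0, 76.7, 47.5]
ee_rot: [-0.632, 0.775, -0.0, 0.0]
contact_force: [2.9, -2.3, -1.4]
gripper_width: 11.3
```

```bash
python3 -c "
from h import *
loc()"
```

```text
clk 23.62 x -30.39 y -0.32 z 16.51 yaw -101.63 | Fx -3.31 Fy 1.62 Fz -1.44 T [-0.6  -0.81  0.05] w 11.3
```

Call:
move_arm(deltas="0 -0.05 0 0 0 0;0 -0.05 0 0 0 0;0 -0.03 0 0 0 0;0 0 0 0 0 0")

```text
clock: 24.12
position: [570.7, 76.4, 47.4]
ee_rot: [-0.632, 0.775, 0.0, -0.0]
contact_force: [-0.8, 0.2, 0.1]
gripper_width: 11.0
```

```bash
python3 -c "
from h import *
loc()"
```

```text
clk 24.12 x -31.11 y -0.22 z 16.43 yaw -101.64 | Fx 0.81 Fy -0.08 Fz 0.12 T [-0.12 -0.06  0.06] w 11.0
```

Call:
move_arm(deltas="0 0 0.04 0 0 0;0 0 0 0 0 0")

```text
clock: 24.38
position: [570.8, 76.4, 47.2]
ee_rot: [-0.632, 0.775, 0.0, -0.0]
contact_force: [-0.6, -0.6, 1.3]
gripper_width: 11.2
```

Call:
move_arm(deltas="0 0 0 0 0 0;0 0 0 0 0 0;0 0 0 0 0 0;0 0 0 0 0 0", grip=4)

```text
clock: 24.88
position: [571.3, 76.4, 47.0]
ee_rot: [-0.632, 0.775, 0.0, -0.0]
contact_force: [-0.3, 0.6, 0.9]
gripper_width: 40.4
```

```bash
python3 -c "
from h import *
loc()
im=eyes.get_image('scene');cv2.imwrite('pics/s5.png',cv2.resize(im['pixels'][110:240,180:320],None,fx=4.5,fy=4.5,interpolation=cv2.INTER_CUBIC))"
```

```text
clk 24.88 x -31.64 y -0.31 z 16.05 yaw -101.63 | Fx 0.39 Fy -0.56 Fz 0.93 T [-0.01 -0.01 -0.03] w 40.4
```

View pics/s5.png

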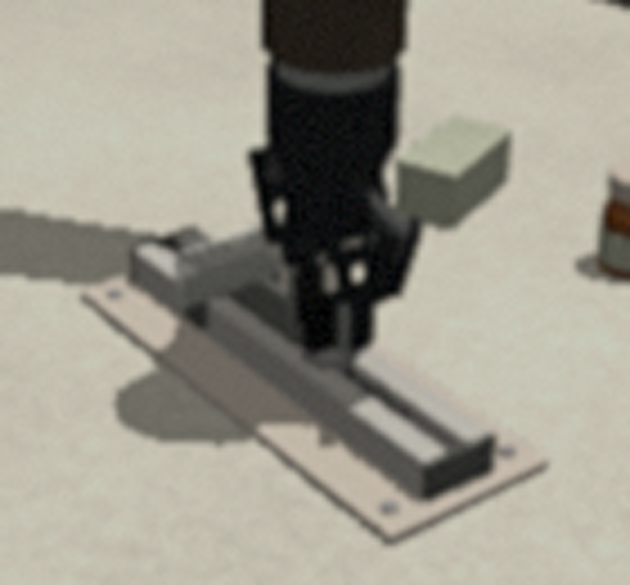

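Released; the pusher still stands back, with the stud down. Retreat straight up, then aside for a clear view.

Call:
move_arm(deltas="0 0 -0.5 0 0 0;0 0 -1.5 0 0 0;0 0 -3 0 0 0;0 0 -4 0 0 0;0 0 -4 0 0 0;-3 0 -3 0 0 0;-5 0 0 0 0 0;-5 0 0 0 0 0;-5 0 0 0 0 0;0 0 0 0 0 0;0 0 0 0 0 0")

```text
clock: 26.3
position: [607.3, 252.5, 207.7]
ee_rot: [-0.632, 0.775, -0.0, 0.0]
contact_force: [-0.8, -0.4, 0.0]
gripper_width: 39.9
```

```bash
python3 - <<'E'
from h import *
loc()
ims=[]
for n,(a,b,c,d) in(("top",(145,310,190,300)),("scene",(130,235,190,310))):
    im=eyes.get_image(n);ims.append(cv2.resize(im["pixels"][a:b,c:d],None,fx=3.4,fy=3.4,interpolation=cv2.INTER_CUBIC))
    q=cloud(im).reshape(-1,3);q=q[~np.isnan(q[:,0])]
    A=np.radians(168.35);ux=np.array([np.cos(A),np.sin(A)]);uy=np.array([-ux[1],ux[0]])
    l=np.c_[(q[:,:2]-[540.2,82.5])@ux,(q[:,:2]-[540.2,82.5])@uy,q[:,2]]
    w=l[(abs(l[:,0]+31)<25)&(abs(l[:,1])<30)&(l[:,2]>65)&(l[:,2]<90)]
    print(n,"wing rect",len(w),cv2.minAreaRect(w[:,:2].astype(np.float32)),np.median(w[:,2]))
    pd=l[(l[:,0]>20)&(l[:,0]<140)&(abs(l[:,1])<55)&(l[:,2]>60)&(l[:,2]<85)]
    print(" paddle x",np.median(pd[:,0]) if len(pd) else None)
    for o in("carton","pill_bottle","dose_cup"):
        print(o,[(np.round(b["point"]).tolist(),round(b["p"],2)) for b in eyes.boxes_of(im,o)][:1])
H=max(i.shape[0] for i in ims)
cv2.imwrite("pics/fin.png",np.hstack([np.pad(i,((0,H-i.shape[0]),(0,0),(0,0))) for i in ims])[:600,:800])
E
```

```text
clk 26.30 x -31.35 y -180.03 z 176.73 yaw -101.61 | Fx 0.70 Fy 0.55 Fz 0.04 T [-0.06 -0.02 -0.03] w 39.9
top wing rect 94 ((-30.879661560058594, -1.337331771850586), (12.168428421020508, 35.123291015625), 0.6935963034629822) 75.1955785982878
 paddle x 59.749347435592895
carton [([463.0, 338.0, 45.0], 0.73)]
pill_bottle [([602.0, 351.0, 75.0], 0.58)]
dose_cup [([767.0, -169.0, 20.0], 0.7)]
scene wing rect 75 ((-33.200927734375, 0.5765914916992188), (13.494767189025879, 35.885162353515625), 3.1960270404815674) 74.67495497024083
 paddle x 56.803599059869825
carton [([475.0, 318.0, 37.0], 0.59)]
pill_bottle [([630.0, 326.0, 45.0], 0.69)]
dose_cup [([770.0, -172.0, 30.0], 0.63)]
```

View pics/fin.png

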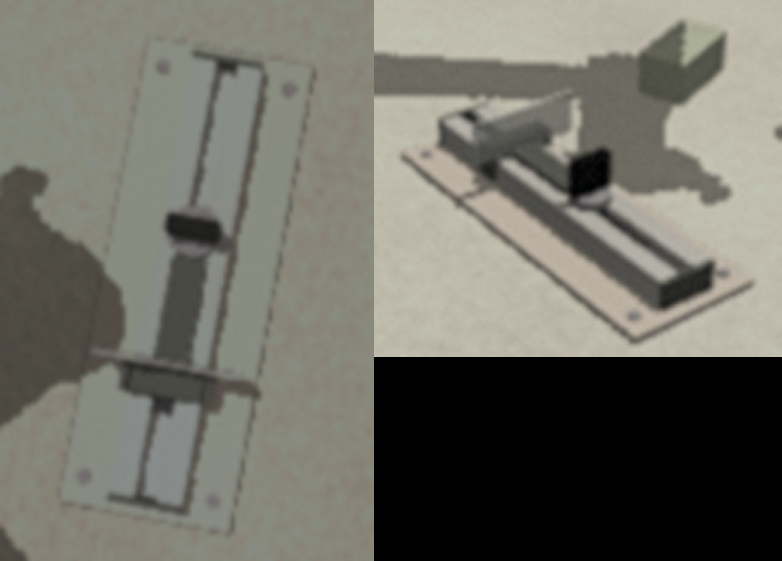

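```bash
python3 -c "
from bench import arm
print(arm.job_done())"
```

```text
the job is handed in; nothing more can be done
None
```

The stud is locked in the slot with its wing across the rail, holding the pusher back by about 52 mm. I handed the job in at about 26 s; the interface gives no verdict.

- **Insertion and slide:** the head went into the slot without contact. The stud met the pusher near x = −83 and slid back with about 2–4 N at the wrist.
- **Stop and turn:** the stop was felt at x ≈ −21 mm, where the wrist force rose to about 8 N at most. I backed off about 1 mm and gave the stud a quarter turn, with almost no resistance. I then eased it 10 mm back onto the pocket's shoulder, lowered it and let go.

**Last checks:**
- **Stud:** the images put the stud's axis at x ≈ −31 to −33 mm, within about 1.5 mm of the slot's middle. The wing is within about 3° of square, and its top is at about 75 mm against an expected 76.
- **Robot:** the gripper was clear of everything.
- **Carton and dose cup:** both read within about 5 mm of where they started.
- **Pill bottle (readings disagreed):** the top camera put it about 20 mm from its first reading. The scene camera had it within about 3 mm and the arm never went down near it, so I took the top reading as an error, probably from the arm and its shadow.

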